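# Tip the scoop of incense stubs into the chute

## Task

Lift the flat scoop that holds two spent incense stubs, carry it level to the teak stub chute without spilling, and there tip both stubs down into the chute. Then lay the empty scoop flat on the counter again and let go of it.

Things in the scene. Friction and masses are not known exactly. Their poses are not given: they have to be found in the camera images.
- scoop_grip (a point): Grip centre of the flat tin scoop's pale wooden handle, 36 mm above the counter when flat; x points to the pan's open lip, z up. Handle: bar along x, 16 mm wide, 22 high, free 45 mm ahead and 40 behind; foot at its rear. Pan, 98 mm wide: back wall at x = 55 mm, flat floor to 137, then an 18 degree ramp to the lip at x = 163, 27 mm below the grip. Side walls 22 mm high. 0.16 kg.
- stub_a_mid (a point): Centre of a spent incense stub: loose round brown rod with a charred end, 14 mm thick, 70 mm long (its y), 12 g, lying crosswise in the scoop's pan towards its back wall. Stubs stay behind the ramp while the scoop is within about 12 degrees of level, and roll out over the lip when it is tipped lip-down by 40 to 50 degrees.
- stub_b_mid (a point): Centre of the other, identical stub, lying crosswise in the same pan in front of stub_a, nearer the lip
- chute: Fixed teak box, tin-lined, open on top. Origin: centre of its underside, on the counter; z up. 190 mm (x) by 180 (y), walls 8 mm. Front (-y) wall and front 110 mm of the sides 100 mm high; back (+y) wall and rear of the sides 170 high. Inside, a steep (61 degree) tin slope falls from the back wall's top to the floor at y = 0; stubs tipped in slide to the bin at y = -82 to 0 mm.
Things that resemble listed ones, but are neither listed nor needed, are in the scene too. What is shaped like the part that bears stub_a_mid but pink or red is not meant. What is shaped like the part that bears scoop_grip but pink is not meant.

How it is judged:
On the way, in this order (a step that is already met when the one before it is completed fails the run):
1. the scoop, lifted and level, has brought both stubs to the chute (x of stub_a_mid in the frame of scoop_grip between 0.05 and 0.165 m and y of stub_a_mid in the frame of scoop_grip between -0.05 and 0.05 m and z of stub_a_mid in the frame of scoop_grip between -0.04 and 0.01 m and x of stub_b_mid in the frame of scoop_grip between 0.05 and 0.165 m and y of stub_b_mid in the frame of scoop_grip between -0.05 and 0.05 m and z of stub_b_mid in the frame of scoop_grip between -0.04 and 0.01 m and height (world z) of scoop_grip above 0.11 m and angle between scoop_grip's own z axis and vertical below 0.21 rad and horizontal distance between scoop_grip and chute below 0.3 m), for 0.1 s.
2. both stubs lie down in the chute (x of stub_a_mid in the frame of chute between -0.09 and 0.09 m and y of stub_a_mid in the frame of chute between -0.085 and 0.085 m and z of each of stub_a_mid, stub_b_mid in the frame of chute below 0.075 m and x of stub_b_mid in the frame of chute between -0.09 and 0.09 m and y of stub_b_mid in the frame of chute between -0.085 and 0.085 m), for 0.2 s.
At the end, for the whole second after the job is handed in: Both stubs lie inside the chute, less than 75 mm above the counter; the scoop stands flat on the counter (within 6 degrees, grip within 10 mm of its standing height), let go (all of step 2 and angle between scoop_grip's own z axis and vertical below 0.1 rad and height (world z) of scoop_grip between 0.026 and 0.046 m); the robot touches nothing.
It fails at once if the scoop is tilted by more than 20 degrees away from the chute (its grip over 0.30 m from the chute's centre) (angle between scoop_grip's own z axis and vertical above 0.35 rad and horizontal distance between scoop_grip and chute above 0.3 m).
It fails at once if a stub is spilled outside the chute ((height (world z) of stub_a_mid below 0.05 m and horizontal distance between stub_a_mid and chute above 0.15 m and height (world z) of scoop_grip above 0.11 m) or (height (world z) of stub_b_mid below 0.05 m and horizontal distance between stub_b_mid and chute above 0.15 m and height (world z) of scoop_grip above 0.11 m)).
It also fails if it takes over 58 s, if anything falls off the work surface, if the arm or the gripper's body presses on something with over 40 N, if the wrist force passes 120 N, or if a joint passes its speed limit or range.

## Robot

A 6-joint arm with a two-finger parallel gripper is mounted at the origin on the work surface. World frame = base frame: x ahead of the robot, y to its left, z up, the work surface at z = 0. Lengths are in m, angles in rad, forces in N, time in s.
With the tool pointing down it reaches from about 0.325 to 0.75 m from the base axis. Payload 7.6 kg.
Tool frame: the origin (TCP) lies on the centre line of the jaws, within the pads' length; the fingertips stand 25 mm ahead of it and the grasp point (between the pads) lies 6 mm ahead of it; z points along the fingers, y is the direction in which the jaws open and shut (so a half turn about z gives the same grasp; the last joint's range is limited). The gripper opens to 85 mm and grips with 20 to 120 N. Pads are 22 mm wide; open, the fingers measure 114 mm over their backs; the gripper's body (76 mm by 85 mm) begins 54 mm behind the grasp point. The pads swing forward as they close: fully open they stand 13 mm farther back than shut.
Start: joints at [-1.217, 0.052, 1.401, -0, 1.689, -0.07], TCP at [0.216, -0.479, 0.23] pointing down, gripper open.
Joint ranges: [-2.9, 2.9], [-0.91, 2.17], [0.12, 2.37], [-1.06, 4.2], [0.26, 2.73], [-2.93, 2.93]. Speed limits (rad/s): [2.57, 2.57, 3.01, 3.14, 3.14, 3.14].

## Interface

Orientations are given as a rotation vector (axis times angle).
In Python, from workcell import sensors, optics, job_done gives the robot as it stands. The module is installed in compiled form; this text tells all that it offers.
- The arm moves only by the tool play_rows, never from a script. Its arguments are lists of equal length, an entry for each row: "rotation": the turn, a rotation vector about the world's x, y, z in degrees, a list of three; "xyz": the shift along the world's x, y, z in cm, a list of three; "fingers": the opening, from 0 (shut) to 1 (fully open). A call has 1 to 20 rows; each row is the pose to reach, as a shift and turn from the pose measured when the call began; what a row does not reach only later rows make up. A row lasts 1/8 s, in which the tool goes at most 62.5 mm and 10.7 degrees, less where a joint would pass 70% of its speed; a pose out of reach is approached as far as the arm can. A call with a gripper value outside its range is refused whole. The fingers move at their own pace and stop on an object; "grip_force" is the grip in N (left out, the last holds). Time passes only in rows, so rows that repeat a pose let the fingers close. It gives the time, the measured TCP pose, the force and the opening at its end, in the units of the state.
- sensors.state(): the state, without advancing time (a new reading comes with each control period).
- optics.get_image(name): name is "scene" or "top" or "wrist"; returns a dict with "img" (400x640x3 uint8, blue, green, red), "z_map" (400x640 float32, m along the optical axis (not along the pixel's ray), 0 where there is no reading), "fx", "fy", "cx", "cy" (pixels), "T" (4x4, takes a point from camera to world coordinates). Camera axes: x right, y down, z forward; pixel columns grow to the right and rows downward; lengths in m; the calibration is good to about 2 mm. A picture is of the moment at which its call begins.
- job_done(): hands the job in, once; it reports no verdict.
The state is a dict: "t": time; "joints": joint angles; "dq": joint speeds; "effort": joint torques, N m; "tcp_pos": TCP position; "ee_rot": TCP orientation; "wrist_force": force on the tool from outside, world axes, zero at the start; "torque": the same for the moment, N m; "gripper_width": finger opening in m.
Only numpy, scipy, OpenCV 4.12 (cv2) and the standard library are available. Lean on these libraries where they do the work, as an engineer would, in place of code of your own. Each camera call takes 0.05 s, during which the arm holds its last target. There are 200 camera calls.

## Working session

There is one attempt and no reset: what is moved stays moved. The work goes in short steps, Python scripts to look and compute and a tool call to move; the robot and the scene stay as the last step left them, time stands still between calls to the robot, and variables do not carry over. Pictures are saved under pics/ and viewed, about 8 in all and at most 12, crops included, and the job is handed in when it is done.

Besides the shell and the picture viewer there is one more tool, called in YAML: its name, and indented under it one key for each argument. play_rows: Moves the arm, as the interface text tells. Its arguments: {"type":"object","properties":{"rotation":{"type":"array"},"xyz":{"type":"array"},"fingers":{"type":"array"},"grip_force":{"type":"number"}},"required":["rotation","xyz","fingers"]}

```bash
mkdir -p pics; cat > h.py <<'E'
import numpy as np,cv2
from workcell import sensors,optics,job_done
def grab(n,save=None):
    d=optics.get_image(n)
    if save: cv2.imwrite('pics/'+save,d['img'])
    z=d['z_map'].astype(float);v,u=np.mgrid[:z.shape[0],:z.shape[1]]
    P=np.stack([(u-d['cx'])/d['fx']*z,(v-d['cy'])/d['fy']*z,z,np.ones_like(z)],-1)@np.array(d['T']).T
    P=P[...,:3]; P[z==0]=np.nan
    return d,P
E
python3 - <<'E'
from h import *
for n in('scene','top'):
    d,P=grab(n,n+'1.png'); np.save(n+'1.npy',P); print(np.round(d['T'],2).tolist())
print(sensors.state())
E
```

```text
[[-0.42, 0.8, -0.44, 0.88], [0.91, 0.37, -0.19, 0.2], [0.01, -0.48, -0.88, 0.97], [0.0, 0.0, 0.0, 1.0]]
[[0.02, -1.0, 0.06, 0.35], [-1.0, -0.02, -0.01, -0.0], [0.01, -0.06, -1.0, 1.13], [0.0, 0.0, 0.0, 1.0]]
{'t': 0.1, 'joints': array([-1.21726805e+00,  5.27782463e-02,  1.40161503e+00,  2.34064993e-05,
        1.68859703e+00, -7.02612021e-02]), 'dq': array([-5.95044502e-05,  8.12761400e-04, -3.00051394e-03,  1.03609644e-03,
       -1.00056472e-03, -7.37169150e-04]), 'effort': array([ 1.37268125e-03, -3.82584250e+01, -3.60985994e+01,  6.25018373e-06,
        4.76022818e-03,  2.72255221e-06]), 'tcp_pos': array([ 0.21584248, -0.47828654,  0.22955843]), 'ee_rot': array([-3.06997153e+00, -6.60429142e-01,  2.73637702e-04]), 'wrist_force': array([-0.50534516, -0.03390998, -0.74109909]), 'torque': array([-0.0108801 ,  0.00293357,  0.01493754]), 'gripper_width': 0.08536735430369333}
```

View pics/top1.png

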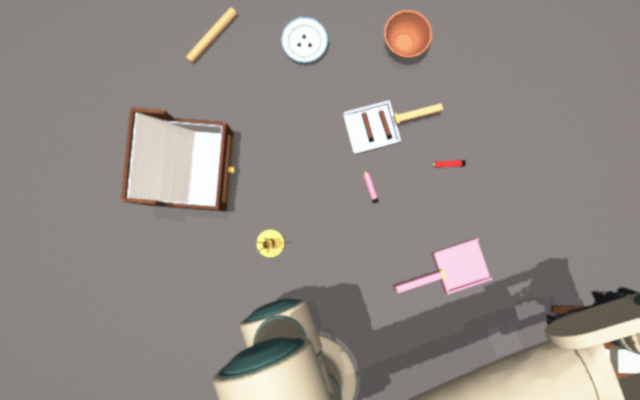

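View pics/scene1.png

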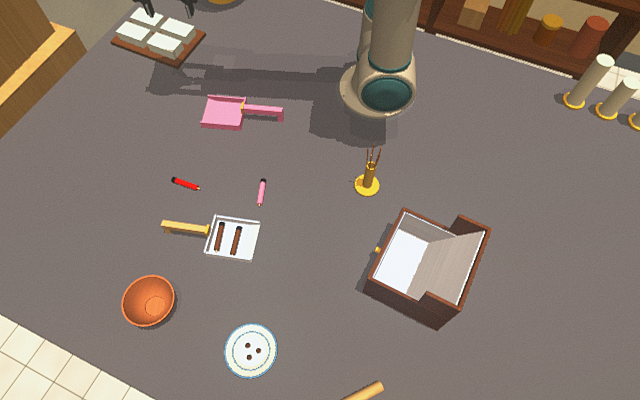

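Top view: there are two scoops. One is a tin pan at about (372,127) with a pale wooden handle at about (418,114) and two brown stubs inside. The other is all pink, at (462,266). The loose red rod (449,163) and pink rod (371,187) are decoys. The tin scoop fits the description. stub_a is (386,124), near the handle, and stub_b is (367,127). The chute is at (180,160), with its high back wall on the left (+y) and its front facing the scoop. Next I'll measure these and confirm in a crop.

```bash
python3 - <<'E'
from h import *
P=np.load('top1.npy'); im=cv2.imread('pics/top1.png')
cv2.imwrite('pics/crop.png',cv2.resize(im[80:170,330:460],None,fx=6,fy=6,interpolation=cv2.INTER_CUBIC))
hsv=cv2.cvtColor(im,cv2.COLOR_BGR2HSV)
R=np.zeros(im.shape[:2],bool);R[85:165,335:460]=1
H=R&(hsv[...,1]>90)&(hsv[...,0]>15)&(hsv[...,0]<35)&(hsv[...,2]>120)
p=P[H]; p=p[np.isfinite(p[:,0])]; print(len(p),np.median(p[:,2]),np.percentile(p[:,2],[5,50,95]))
q=p[p[:,2]>.035]; c,s,a=q[:,:2].mean(0),*np.linalg.svd(q[:,:2]-q[:,:2].mean(0))[1:]
d=a[0]; d=d if d[1]>0 else -d
t=(q[:,:2]-c)@d; print('handle c',c,'dir',d,np.degrees(np.arctan2(d[1],d[0])),'t',t.min(),t.max(),len(q))
# pan outline
Z=P[...,2]; pan=R&(Z>.003)&~H; pan=pan&(hsv[...,1]<70)&(hsv[...,2]>110)
n,l,st,_=cv2.connectedComponentsWithStats(pan.astype(np.uint8)); k=1+st[1:,4].argmax()
pp=P[l==k]; pp=pp[np.isfinite(pp[:,0])]; r=(pp[:,:2]-c)@d; w=(pp[:,:2]-c)@np.array([-d[1],d[0]])
print('pan along',np.percentile(r,[0,1,99,100]),'across',np.percentile(w,[0,1,99,100]),'z',np.percentile(pp[:,2],[1,50,99]))
(cx,sz,an)=cv2.minAreaRect(pp[:,:2].astype(np.float32)*1000);print('pan rect',cx,sz,an)
# stubs
B=R&(hsv[...,2]<110)&(hsv[...,1]>100)
n,l,st,_=cv2.connectedComponentsWithStats(B.astype(np.uint8))
for k in range(1,n):
  if st[k,4]>15:
    s=P[l==k];s=s[np.isfinite(s[:,0])];m=s.mean(0);print('stub',m,'frame',(m[:2]-c)@d,(m[:2]-c)@[-d[1],d[0]])
# chute
C=np.zeros_like(R);C[95:220,115:240]=1
for lo,hi in((.09,.108),(.16,.18)):
  s=P[C&(Z>lo)&(Z<hi)]; print(lo,len(s),cv2.minAreaRect((s[:,:2]*1000).astype(np.float32)))
s=P[C&(Z>.085)];print(cv2.minAreaRect((s[:,:2]*1000).astype(np.float32)))
E
```

```text
126 0.046065914803368746 [0.03431355 0.04606591 0.05045306]
handle c [ 0.60753394 -0.22810722] dir [-0.22646082  0.97402027] 103.08879469368293 t -0.06570320517049205 0.04289796218158034 117
pan along [0.02745738 0.03998702 0.15148328 0.15511793] across [-0.06074565 -0.05148749  0.05021694  0.05521218] z [0.00309404 0.00795167 0.02912595]
pan rect (589.8535766601562, -137.6223602294922) (113.68617248535156, 127.92840576171875) 15.597307205200195
0.09 1574 ((484.7122802734375, 281.7936096191406), (176.79946899414062, 190.88525390625), 86.63021087646484)
0.16 964 ((487.95941162109375, 339.0416259765625), (71.4840087890625, 190.59898376464844), 86.90155029296875)
((484.82379150390625, 284.1036071777344), (181.50515747070312, 190.86427307128906), 86.68052673339844)
```

View pics/crop.png

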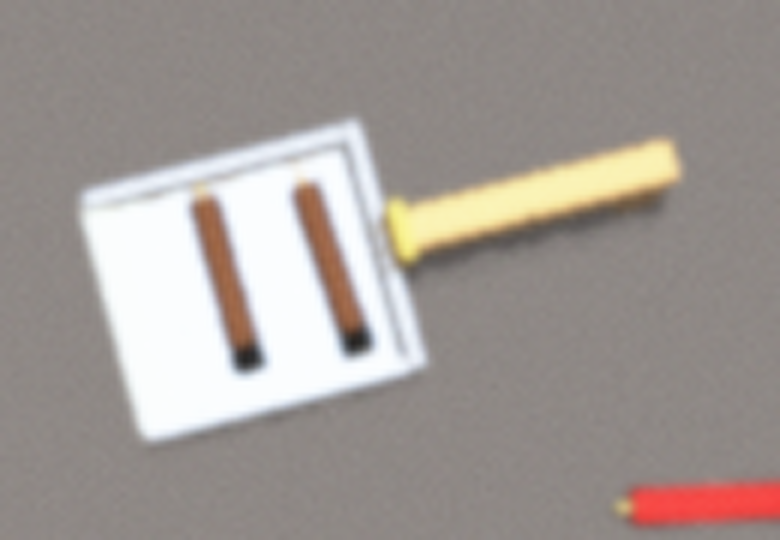

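The crop confirms it: a tin pan with two brown, charred stubs and a pale wooden handle. I'll go above the handle and refine with the wrist camera.

play_rows:
  rotation:
    - [0,0,10]
    - [0,0,20]
    - [0,0,30]
    - [0,0,40]
    - [0,0,50]
    - [0,0,60]
    - [0,0,70]
    - [0,0,81]
    - [0,0,81]
    - [0,0,81]
    - [0,0,81]
  xyz:
    - [4.9,3,0]
    - [9.8,6,0]
    - [14.7,9,0]
    - [19.6,12,0]
    - [24.5,15,0]
    - [29.4,18,0]
    - [34.3,21,0]
    - [39.4,24.2,0]
    - [39.4,24.2,0]
    - [39.4,24.2,0]
    - [39.4,24.2,0]
  fingers: [1,1,1,1,1,1,1,1,1,1,1]
  grip_force: 80

```text
t: 1.48
tcp_pos: [0.609, -0.2373, 0.23]
ee_rot: [-1.909, -2.495, 0.002]
wrist_force: [-0.0, -0.5, -0.0]
gripper_width: 0.0852
```

```bash
python3 - <<'E'
from h import *
d,P=grab('wrist','w1.png'); np.save('w1.npy',P)
s=sensors.state();print(s['tcp_pos'],s['ee_rot'],s['joints'],s['t']); print(np.round(d['T'],3).tolist(),d['fx'])
E
```

```text
[ 0.60903377 -0.23732081  0.23009498] [-1.90892165e+00 -2.49468839e+00  1.59709020e-03] [-4.27656655e-01  4.25107706e-01  9.67167609e-01 -9.29463256e-04
  1.74987813e+00 -6.92308621e-01] 1.525
[[0.965, 0.25, 0.079, 0.589], [0.262, -0.92, -0.292, -0.162], [-0.0, 0.302, -0.953, 0.373], [0.0, 0.0, 0.0, 1.0]] 280.41589907045795
```

View pics/w1.png

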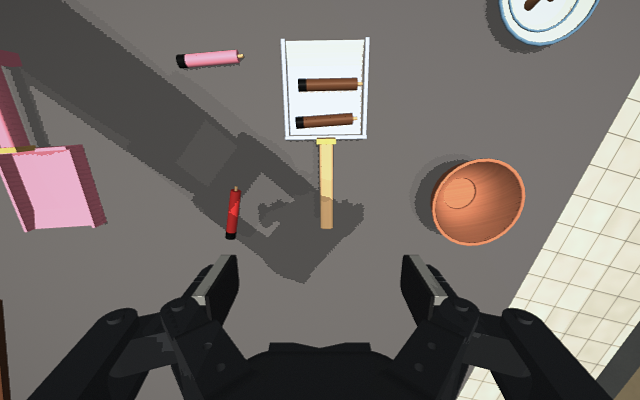

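The wrist view shows the handle from (327,228) to (326,145), the pan behind it, and stubs at (327,121) and (330,85), all undisturbed. I'll measure these now.

```bash
python3 - <<'E'
from h import *
P=np.load('w1.npy'); im=cv2.imread('pics/w1.png')
hsv=cv2.cvtColor(im,cv2.COLOR_BGR2HSV)
R=np.zeros(im.shape[:2],bool);R[137:235,300:350]=1
H=R&(P[...,2]>.040)&(P[...,2]<.052)
q=P[H];c=q[:,:2].mean(0);print(len(q),q[:,2].mean())
d=np.linalg.svd(q[:,:2]-c)[2][0];d=d if d[1]>0 else -d
n=np.array([-d[1],d[0]])
t=(q[:,:2]-c)@d;print('c',c,'ang',np.degrees(np.arctan2(d[1],d[0])),t.min(),t.max(),'w',np.ptp((q[:,:2]-c)@n))
def pt(u,v,z):  # ray-plane
    import json
    T=np.array([[0.965,0.25,0.079,0.589],[0.262,-0.92,-0.292,-0.162],[0,0.302,-0.953,0.373]]);r=T[:,:3]@[(u-320)/280.4,(v-200)/280.4,1]
    return T[:,3]+r*(z-T[2,3])/r[2]
for nm,u,v in(('a',327,121),('b',330,85),('lip',325,38.5),('backL',287,135),('backR',365,136),('lipL',283,40),('lipR',367,40)):
    m=P[int(v),int(u)]; print(nm,m.round(4),'al',((m[:2]-c)@d).round(4),'lat',((m[:2]-c)@n).round(4))
for k in range(34,46): m=P[k,325];print(k,m.round(4),((m[:2]-c)@d).round(4))
for k in range(130,150,1): m=P[k,310];print(k,m[2].round(4),((m[:2]-c)@d).round(4),end=';')
E
```

```text
1198 0.046246672834959396
c [ 0.61638964 -0.23332643] ang 105.8874664716637 -0.05992097554891925 0.05112358249376664 w 0.02065003729311843
a [ 0.5995 -0.1662  0.0154] al 0.0691 lat -0.0022
b [ 0.5919 -0.1261  0.0159] al 0.1098 lat -0.0058
lip [ 0.5724 -0.0767 -0.0011] al 0.1627 lat -0.0006
backL [ 0.5566 -0.1949  0.0203] al 0.0534 lat 0.047
backR [ 0.6481 -0.1708  0.0265] al 0.0515 lat -0.0476
lipL [ 0.5289 -0.0959  0.0215] al 0.1561 lat 0.0465
lipR [ 0.6188 -0.0716  0.0219] al 0.1549 lat -0.0466
34 [ 5.713e-01 -7.280e-02 -4.000e-04] 0.1667
35 [ 0.5716 -0.0738 -0.0007] 0.1657
36 [ 0.5718 -0.0746 -0.0012] 0.1648
37 [ 5.721e-01 -7.580e-02 -5.000e-04] 0.1636
38 [ 0.5724 -0.0767 -0.0011] 0.1627
39 [ 5.727e-01 -7.800e-02  4.000e-04] 0.1613
40 [ 0.5735 -0.0815  0.0114] 0.1578
41 [ 0.5737 -0.0821  0.0098] 0.1572
42 [ 0.574  -0.0832  0.0106] 0.156
43 [ 0.5742 -0.084   0.0097] 0.1551
44 [ 0.5745 -0.0849  0.0091] 0.1542
45 [ 0.5747 -0.0856  0.0076] 0.1535
130 0.004 0.0581;131 0.0045 0.0569;132 0.0032 0.0556;133 0.003 0.0544;134 0.003 0.0531;135 0.0185 0.0529;136 0.0251 0.0522;137 0.0251 0.051;138 0.0254 0.0498;139 -0.0007 0.0466;140 -0.0004 0.0453;141 -0.0014 0.0439;142 -0.0011 0.0427;143 -0.0004 0.0415;144 -0.0008 0.0401;145 0.0002 0.039;146 -0.0008 0.0376;147 -0.0024 0.0361;148 0.0005 0.0351;149 -0.0011 0.0336;
```

play_rows:
  rotation:
    - [0,0,0.7]
    - [0,0,0.7]
    - [0,0,0.7]
    - [0,0,0.7]
    - [0,0,0.7]
    - [0,0,0.7]
    - [0,0,0.7]
    - [0,0,0.7]
    - [0,0,0.7]
    - [0,0,0.7]
    - [0,0,0.7]
    - [0,0,0.7]
    - [0,0,0.7]
    - [0,0,0.7]
    - [0,0,0.7]
  xyz:
    - [0.9,-0.1,-4]
    - [0.9,-0.1,-8]
    - [0.9,-0.1,-12]
    - [0.9,-0.1,-15]
    - [0.9,-0.1,-17.5]
    - [0.9,-0.1,-18.8]
    - [0.9,-0.1,-18.8]
    - [0.9,-0.1,-18.8]
    - [0.9,-0.1,-18.8]
    - [0.9,-0.1,-18.8]
    - [0.9,-0.1,-18.8]
    - [0.9,-0.1,-18.8]
    - [0.9,-0.1,-18.8]
    - [0.9,-0.1,-18.8]
    - [0.9,-0.1,-18.8]
  fingers: [1,1,1,1,1,1,1,0.6,0.4,0.2,0,0,0,0,0]
  grip_force: 80

```text
t: 3.4
tcp_pos: [0.6183, -0.2384, 0.0428]
ee_rot: [1.893, 2.506, -0.001]
wrist_force: [-0.7, -0.2, 5.0]
gripper_width: 0.0125
```

play_rows:
  rotation:
    - [0,0,0]
    - [0,0,0]
    - [0,0,0]
    - [0,0,0]
    - [0,0,0]
    - [0,0,0]
    - [0,0,0]
  xyz:
    - [0,0,0.4]
    - [0,0,1]
    - [0,0,2]
    - [0,0,3]
    - [0,0,4]
    - [0,0,4.5]
    - [0,0,4.5]
  fingers: [0,0,0,0,0,0,0]

```text
t: 4.28
tcp_pos: [0.6185, -0.2385, 0.0884]
ee_rot: [1.893, 2.505, -0.001]
wrist_force: [1.1, 0.1, -2.4]
gripper_width: 0.0123
```

```bash
python3 - <<'E'
from h import *
d,P=grab('wrist','w2.png'); np.save('w2.npy',P)
s=sensors.state();print(s['tcp_pos'],s['ee_rot'],s['gripper_width'],s['wrist_force'],s['torque'])
E
```

```text
[ 0.61830441 -0.23834425  0.08776717] [ 1.89332775e+00  2.50621991e+00 -1.18342336e-03] 0.0120714875299423 [ 0.43233279  0.06469362 -1.62238401] [-0.13337121 -0.07086277  0.016045  ]
```

View pics/w2.png

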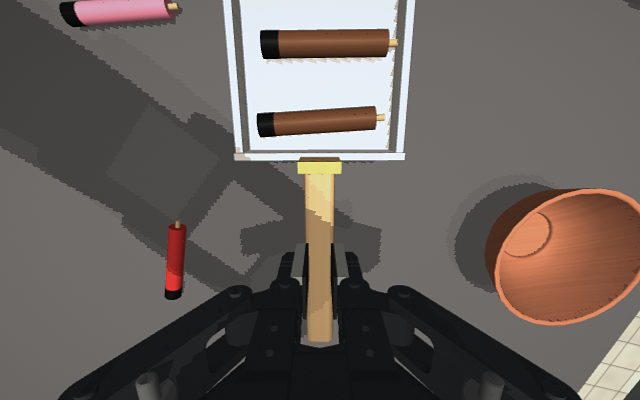

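The scoop is lifted and gripped on the handle at (320,250), with both stubs in the pan at (325,43) and (318,120). I'll check pitch numerically.

```bash
cat > lev.py <<'E'
from h import *
def level(P,im,lo=0,hi=150,a=240,b=400):
    g=cv2.cvtColor(im,cv2.COLOR_BGR2HSV); M=np.zeros(g.shape[:2],bool); M[lo:hi,a:b]=1
    M&=(g[...,1]<40)&(g[...,2]>190)&np.isfinite(P[...,0])
    q=P[M]
    for _ in range(6):
        A=np.c_[q[:,:2],np.ones(len(q))];k=np.linalg.lstsq(A,q[:,2],rcond=None)[0];r=abs(A@k-q[:,2])
        q=q[r<max(.003,1.5*np.median(r))]
    print('floor',len(q),q.mean(0),'slope dx,dy deg',np.degrees(np.arctan(k[:2])))
E
python3 -c "
from lev import *
level(np.load('w2.npy'),cv2.imread('pics/w2.png'),60,150,250,380)"
```

```text
floor 8729 [ 0.59141021 -0.15553812  0.04568048] slope dx,dy deg [ 0.44305854 -1.47782224]
```

play_rows:
  rotation:
    - [0,0,0]
    - [0,0,0]
    - [0,0,0]
    - [0,0,-1]
    - [0,0,-2]
    - [0,0,-3.5]
    - [0,0,-5]
    - [0,0,-6.5]
    - [0,0,-8]
    - [0,0,-9.5]
    - [0,0,-11]
    - [0,0,-12.5]
    - [0,0,-14]
    - [0,0,-15.5]
    - [0,0,-17]
    - [0,0,-18]
    - [0,0,-18.8]
    - [0,0,-19.2]
    - [0,0,-19.2]
    - [0,0,-19.2]
  xyz:
    - [0,0,1]
    - [0,0,3]
    - [-0.2,0.3,5]
    - [-0.6,1.1,7]
    - [-1.2,2.3,9]
    - [-2.1,4,10.5]
    - [-3.1,6,11.5]
    - [-4.2,8,12]
    - [-5.2,10,12]
    - [-6.2,12,12]
    - [-7.3,14,12]
    - [-8.3,16,12]
    - [-9.4,18,12]
    - [-10.4,20,12]
    - [-11.4,22,12]
    - [-12.5,24,12]
    - [-13.4,25.8,12]
    - [-14.1,27.2,12]
    - [-14.5,28,12]
    - [-14.7,28.3,12]
  fingers: [0,0,0,0,0,0,0,0,0,0,0,0,0,0,0,0,0,0,0,0]

```text
t: 6.82
tcp_pos: [0.4711, 0.045, 0.208]
ee_rot: [2.284, 2.156, -0.001]
wrist_force: [-0.5, 0.6, -1.6]
gripper_width: 0.0123
```

play_rows:
  rotation:
    - [0,0,0]
    - [0,0,0]
  xyz:
    - [0,0,0]
    - [0,0,0]
  fingers: [0,0]

```text
t: 7.08
tcp_pos: [0.4712, 0.0446, 0.2079]
ee_rot: [2.285, 2.155, -0.001]
wrist_force: [-0.1, -0.5, -1.4]
gripper_width: 0.0118
```

```bash
python3 - <<'E'
from lev import *
d,P=grab('wrist','w3.png'); level(P,d['img'],60,150,250,380)
s=sensors.state();print(s['tcp_pos'],s['ee_rot'],s['gripper_width'],s['joints'])
d2,P2=grab('top','t3.png')
cv2.imwrite('pics/c3.png',np.hstack([cv2.resize(d['img'],(400,250)),cv2.resize(d2['img'][60:260,80:400],(400,250))]))
E
```

```text
floor 8600 [0.4725421  0.12937211 0.16534986] slope dx,dy deg [-0.14356783 -1.45755682]
[0.47122096 0.04463342 0.20787811] [ 2.28483591e+00  2.15522202e+00 -1.46883872e-03] 0.011854653738351328 [ 1.70657004e-02 -8.74106930e-02  1.58311603e+00 -1.12086163e-03
  1.64613401e+00  7.53487714e-02]
```

View pics/c3.png

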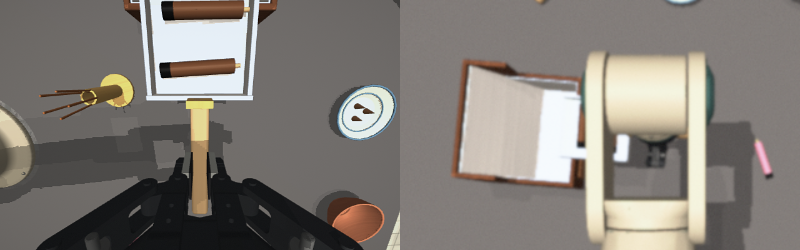

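The scoop is level over the front wall, both stubs are in the pan, and its yaw matches the chute. Now I'll advance it and tip.

play_rows:
  rotation:
    - [0,0,0]
    - [0,0,0]
    - [0,0,0]
    - [0,0,0]
    - [0,0,0]
    - [0,0,0]
    - [0,0,0]
    - [0,0,0]
    - [-5,0.3,0]
    - [-10,0.6,0]
    - [-15,0.9,0]
    - [-20,1.2,0]
    - [-25,1.5,0]
    - [-30,1.7,0]
    - [-35,2,0]
    - [-40,2.3,0]
    - [-46,2.7,0]
    - [-46,2.7,0]
    - [-46,2.7,0]
    - [-46,2.7,0]
  xyz:
    - [0,0.5,0.3]
    - [0.1,2,0.8]
    - [0.2,4,1.2]
    - [0.3,6,1.6]
    - [0.4,8,1.8]
    - [0.5,9.5,2]
    - [0.6,10.4,2.1]
    - [0.6,10.7,2.1]
    - [0.6,10.7,2.1]
    - [0.6,10.7,2.1]
    - [0.6,10.7,2.1]
    - [0.6,10.7,2.1]
    - [0.6,10.7,2.1]
    - [0.6,10.7,2.1]
    - [0.6,10.7,2.1]
    - [0.6,10.7,2.1]
    - [0.6,10.7,2.1]
    - [0.6,10.7,2.1]
    - [0.6,10.7,2.1]
    - [0.6,10.7,2.1]
  fingers: [0,0,0,0,0,0,0,0,0,0,0,0,0,0,0,0,0,0,0,0]

```text
t: 9.68
tcp_pos: [0.4775, 0.1513, 0.2296]
ee_rot: [1.807, 1.702, -0.766]
wrist_force: [0.9, 0.7, -2.0]
gripper_width: 0.0116
```

play_rows:
  rotation:
    - [0,0,0]
    - [0,0,0]
    - [0,0,0]
    - [0,0,0]
  xyz:
    - [0,0,0]
    - [0,0,0]
    - [0,0,0]
    - [0,0,0]
  fingers: [0,0,0,0]

```text
t: 10.18
tcp_pos: [0.4774, 0.1513, 0.2296]
ee_rot: [1.807, 1.702, -0.766]
wrist_force: [-1.4, 0.1, -2.1]
gripper_width: 0.012
```

```bash
python3 - <<'E'
from lev import *
d,P=grab('wrist','w4.png')
s=sensors.state();print(s['tcp_pos'],s['ee_rot'],s['gripper_width'],s['joints'],s['wrist_force'])
d2,P2=grab('scene','s4.png')
cv2.imwrite('pics/c4.png',np.hstack([cv2.resize(d['img'],(400,250)),cv2.resize(d2['img'][180:340,290:546],(400,250))]))
E
```

```text
[0.47742998 0.1513189  0.22959261] [ 1.80710602  1.70216041 -0.76647456] 0.012234522714135821 [ 0.56435057  0.31304702  1.27980137 -0.69322344  1.98705148  0.47946628] [-0.24672083  0.12599678 -2.89850682]
```

View pics/c4.png

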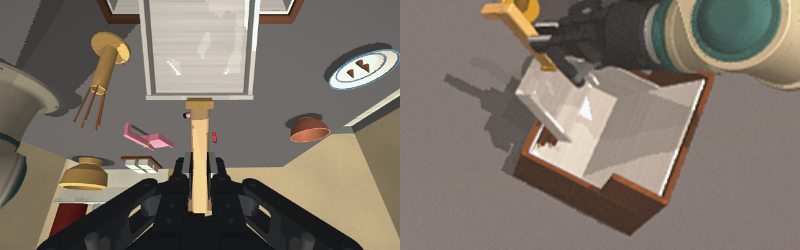

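The pan is empty and both stubs lie in the bin by the front wall (right panel, about (548,142)). I'll level the scoop, back out, and return it to where it stood.

play_rows:
  rotation:
    - [5,-0.3,0]
    - [10,-0.6,0]
    - [15,-0.9,0]
    - [20,-1.2,0]
    - [25,-1.5,0]
    - [30,-1.7,0]
    - [35,-2,0]
    - [40,-2.3,0]
    - [46,-2.7,0]
    - [46,-2.7,0]
    - [46,-2.7,0]
    - [46,-2.7,0]
    - [46,-2.7,0]
    - [46,-2.7,0]
    - [46,-2.7,0]
    - [46,-2.7,0]
    - [46,-2.7,0]
  xyz:
    - [0,0,0.3]
    - [0,0,0.6]
    - [0,0,0.6]
    - [0,0,0.6]
    - [0,0,0.6]
    - [0,0,0.6]
    - [0,0,0.6]
    - [0,0,0.6]
    - [0,0,0.6]
    - [0,0,0.6]
    - [-0.1,-1,0.6]
    - [-0.2,-4,0.6]
    - [-0.4,-7,0.6]
    - [-0.6,-10,0.6]
    - [-0.6,-12,0.6]
    - [-0.6,-12,0.6]
    - [-0.6,-12,0.6]
  fingers: [0,0,0,0,0,0,0,0,0,0,0,0,0,0,0,0,0]

```text
t: 12.4
tcp_pos: [0.4714, 0.0318, 0.2355]
ee_rot: [-2.286, -2.154, -0.0]
wrist_force: [0.6, -0.2, -2.5]
gripper_width: 0.0122
```

```bash
python3 - <<'E'
from lev import *
d,P=grab('wrist','w5.png'); level(P,d['img'],60,150,250,380)
s=sensors.state();print(s['tcp_pos'],s['ee_rot'])
from scipy.spatial.transform import Rotation as R
x=R.from_rotvec([1.893,2.506,-.001])*R.from_rotvec(s['ee_rot']).inv();print('rot back deg',np.degrees(x.as_rotvec()))
print('shift cm',(np.array([.6183,-.2384,.0428])-s['tcp_pos'])*100)
E
```

```text
floor 11560 [0.4729444  0.11610286 0.19356729] slope dx,dy deg [-0.1497268  -1.07568009]
[0.47139618 0.03200083 0.23548432] [-2.28526135e+00 -2.15471546e+00 -4.88135149e-04]
rot back deg [-0.10444136 -0.03307212 19.23444161]
shift cm [ 14.69038246 -27.04008263 -19.26843177]
```

play_rows:
  rotation:
    - [0,0,1]
    - [0,0,3]
    - [0,0,5]
    - [0,0,7]
    - [0,0,9]
    - [0,0,11]
    - [0,0,13]
    - [0,0,15]
    - [0,0,17]
    - [0,0,19.2]
    - [0,0,19.2]
    - [0,0,19.2]
    - [0,0,19.2]
    - [0,0,19.2]
    - [0,0,19.2]
    - [0,0,19.2]
    - [0,0,19.2]
    - [0,0,19.2]
    - [0,0,19.2]
    - [0,0,19.2]
  xyz:
    - [0.8,-1.5,0]
    - [2.4,-4.5,0]
    - [4.1,-7.5,0]
    - [5.7,-10.5,0]
    - [7.3,-13.5,0]
    - [9,-16.5,0]
    - [10.6,-19.5,-1]
    - [12.2,-22.5,-3]
    - [13.8,-25.5,-5]
    - [14.7,-27,-8]
    - [14.7,-27,-11]
    - [14.7,-27,-13.5]
    - [14.7,-27,-15.5]
    - [14.7,-27,-17]
    - [14.7,-27,-18]
    - [14.7,-27,-18.6]
    - [14.7,-27,-18.9]
    - [14.7,-27,-19.1]
    - [14.7,-27,-19.2]
    - [14.7,-27,-19.2]
  fingers: [0,0,0,0,0,0,0,0,0,0,0,0,0,0,0,0,0,0,0,0]

```text
t: 14.95
tcp_pos: [0.6185, -0.2381, 0.0438]
ee_rot: [-1.894, -2.506, -0.001]
wrist_force: [0.3, -0.5, -1.6]
gripper_width: 0.012
```

play_rows:
  rotation:
    - [0,0,0]
    - [0,0,0]
    - [0,0,0]
    - [0,0,0]
    - [0,0,0]
    - [0,0,0]
    - [0,0,0]
    - [0,0,0]
    - [0,0,0]
    - [0,0,0]
    - [0,0,0]
    - [0,0,0]
    - [0,0,0]
    - [0,0,0]
    - [0,0,0]
    - [0,0,0]
  xyz:
    - [0,0,-0.1]
    - [0,0,-0.1]
    - [0,0,-0.1]
    - [0,0,-0.1]
    - [0,0,-0.1]
    - [0,0,-0.1]
    - [0,0,-0.1]
    - [0,0,0]
    - [0,0,2]
    - [0,0,5]
    - [0,0,9]
    - [0,0,13]
    - [0,0,17]
    - [0,0,19]
    - [0,0,19]
    - [0,0,19]
  fingers: [0,0,0.2,0.5,0.9,1,1,1,1,1,1,1,1,1,1,1]

```text
t: 16.95
tcp_pos: [0.6183, -0.238, 0.233]
ee_rot: [-1.894, -2.505, -0.0]
wrist_force: [0.1, 0.2, -1.0]
gripper_width: 0.0855
```

```bash
python3 - <<'E'
from lev import *
d,P=grab('wrist','w6.png')
q=P[137:235,300:350].reshape(-1,3);q=q[(q[:,2]>.03)&(q[:,2]<.07)];print('handle z',len(q),np.median(q[:,2]),q.mean(0))
level(P,d['img'],60,125,295,360)
s=sensors.state();print(s['tcp_pos'],s['gripper_width'],s['wrist_force'],s['t'])
d2,P2=grab('scene','s6.png'); d3,P3=grab('top','t6.png')
a=d2['img'][190:340,350:500]; g=cv2.cvtColor(d2['img'],cv2.COLOR_BGR2HSV)
cv2.imwrite('pics/c6.png',np.hstack([cv2.resize(d['img'],(400,250)),cv2.resize(a,(250,250)),cv2.resize(d3['img'][90:220,115:245],(150,250))]))
v,u=np.mgrid[:400,:640]
T=np.array([np.cos(np.radians(86.68)),np.sin(np.radians(86.68))]);X=np.array([T[1],-T[0]])
for n,D,Q in(('scene',d2,P2),('top',d3,P3)):
    g=cv2.cvtColor(D['img'],cv2.COLOR_BGR2HSV); r=Q[...,:2]-[.485,.284]
    ly=r@T;lx=r@X; M=(abs(lx)<.084)&(ly>-.079)&(ly<.02)&(Q[...,2]<.07)&(g[...,1]>90)&(g[...,2]<160)
    nn,l,st,_=cv2.connectedComponentsWithStats(M.astype(np.uint8))
    for k in range(1,nn):
        if st[k,4]>5: m=l==k; print(n,st[k],lx[m].mean(),ly[m].mean(),Q[m][:,2].min(),Q[m][:,2].max())
E
```

```text
handle z 1189 0.0463401058428049 [ 0.61816037 -0.23435233  0.04628674]
floor 3850 [ 0.59566053 -0.1347693   0.0026838 ] slope dx,dy deg [0.08100944 0.2357748 ]
[ 0.61813244 -0.23791002  0.23240256] 0.08554929108642075 [-0.57951957 -1.05519997 -0.06315617] 17.0
scene [378 248  21  25 247] 0.007035355379603259 -0.06522296882435297 0.01382213253452469 0.0526110747357309
top [214 158   3  24  39] -0.003559530047159668 -0.06014124644805829 0.01951812903371386 0.026255406246902924
```

View pics/c6.png

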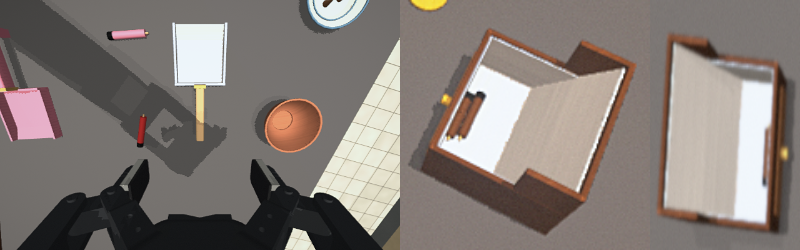

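The scoop lies flat and empty at (200,85), and the gripper is clear. Both stubs are in the bin at (467,115). I'm handing the job in.

```bash
python3 -c "
from h import *
print(job_done())"
```

```text
the job is handed in; nothing more can be done
None
```

I lifted the tin scoop by its pale handle and carried it to the chute. The last check there showed it about 1.5° off level with both stubs in the pan. I tipped it by 46° over the bin, then levelled it, put it back where it had stood and let go. The job was handed in at about 17 s of the 58 s allowed.

- **Scoop:** the handle top is 46 mm above the counter, the same as before the lift. The pan floor is level within 0.3°, and the pan is empty.
- **Stubs:** both are visible in the bin by the front wall. Their centre is at about y = -0.06 m in the chute frame, and every point on them is below 53 mm. The two views agree on position, but they merge the stubs into one blob, so I counted two by eye only.
- **Gripper:** it is open and about 19 cm above the scoop, with wrist force near zero.
- **One disagreement:** the gripper read about 12 mm open on the 16 mm handle. It read the same throughout and the grip did not visibly slip.

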